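Clear the viewing panel and slide the top tray across

ROBOT

A 7-joint arm with a two-finger parallel gripper is mounted at the origin on a cart in front of the work surface, level with it; the furniture and walls round the work are solid. World frame = base frame: x ahead of the robot, y to its left, z up, the work surface at z = 0. Lengths are in m, angles in rad, forces in N, time in s.
With the tool pointing down it reaches from about 0.425 to 0.925 m from the base axis. Payload 6.8 kg.
Tool frame: the origin (TCP) lies at the very end of the fingers, on their centre line; the grasp point (between the pads) lies 19 mm behind it (r.tcp_to_grasp is the distance from the TCP to the grasp point, in m); z points along the fingers, y is the line along which they close (so a half turn about z gives the same grasp; the last joint's range is limited). The gripper opens to 85 mm and grips with 20 to 120 N. Pads are 22 mm wide; open, the fingers measure 114 mm over their backs; the gripper's body (76 mm by 85 mm) begins 54 mm behind the grasp point. The pads swing forward as they close: fully open they stand 13 mm farther back than shut.
Start: joints at [-1.429, 0.477, 0.022, 1.555, -0.011, 1.109, -0.083], TCP at [0.167, 0.654, 0.231] pointing down, gripper open.
Joint ranges: [-2.96, 2.96], [-0.34, 2.1], [-1.41, 1.46], [0.24, 2.44], [-1.37, 4.51], [0.17, 1.92], [-2.96, 2.96]. Speed limits (rad/s): [2.39, 2.39, 3.14, 3.14, 3.14, 3.14, 3.14].

INTERFACE

Orientations are given as a rotation vector (axis times angle).
In Python, from bench import r gives the robot as it stands.
- The arm moves only by the tool step_arm, never from a script. Its argument "moves" is a list of rows, each a list of 7 numbers: the shift along the tool's x, y, z in mm, then the turn, a rotation vector about the tool's x, y, z in rad, then the finger opening in mm, from 0 to 85.4. A call has 1 to 8 rows; each row is the pose to reach, as a shift and turn from the pose commanded when the call began, along the tool's axes at that moment; what a row does not reach only later rows make up. A row lasts 1/10 s, in which the tool goes at most 50 mm and 8.59 degrees, less where a joint would pass 70% of its speed; a pose out of reach is approached as far as the arm can. A call with a gripper value outside its range is refused whole. The fingers move at their own pace and stop on an object; "grip_force" is the grip in N (left out, the last holds). Time passes only in rows, so rows that repeat a pose let the fingers close. It gives the time, the measured TCP pose, the force, the opening and the grip force at its end, in the units of the state.
- r.get_obs(): the state, without advancing time (a new reading comes with each control period).
- r.grab_frame(name): name is "scene" or "top" or "wrist"; returns a dict with "image" (384x512x3 uint8, red, green, blue), "depth" (384x512 float32, m along the optical axis (not along the pixel's ray), 0 where there is no reading), "mtx" (3x3 intrinsics, pixels), "k1" (the pictures are not rectified: a ray, as slopes to the right and down, at radius r is drawn at 1 + k1 r^2 times it, then the intrinsics apply), "rvec" (rotation vector, rad) and "tvec" (3), from world to camera coordinates, as OpenCV has them. Camera axes: x right, y down, z forward; pixel columns grow to the right and rows downward; lengths in m; the calibration is good to about 2 mm. A picture is of the moment at which its call begins.
- r.hand_in(): hands the job in; it is judged then, once.
The state is a dict: "clock": time; "joints": joint angles; "qvel": joint speeds; "tau": joint torques, N m; "tcp_pos": TCP position; "orientation": TCP orientation; "contact_force": force on the tool from outside, world axes, zero at the start; "moment": the same for the moment, N m; "grip_width": finger opening in m; "gripper_force": force on a finger pad.
Only numpy, scipy, OpenCV 4.12 (cv2) and the standard library are available. Lean on these libraries where they do the work, as an engineer would, in place of code of your own. Each camera call takes 0.05 s, during which the arm holds its last target. There are 200 camera calls.

TASK

The tall, top-heavy measuring cylinder is standing on the slide-viewing panel. Move it into the round white spill tray, keeping it upright all the way and not dropping it; then slide the top slide tray sideways off its stack, without lifting it, until it lies flat, square and centred on the panel. Leave the other two trays where they are, and do not disturb the wash bottle, the specimen cup or the stain jar.

Things in the scene. Friction and masses are not known exactly. Their poses are not given: they have to be found in the camera images.
- cylinder_grip (a point): Best height to grip the tall clear measuring cylinder: on its axis, 143 mm above the underside of its foot. Free barrel to grip: 114 to 160 mm up, 32 mm in diameter; above it a heavy blue stopper, up to 31 mm in diameter, reaches to 190 mm, the top. Mass 0.2 to 0.34 kg, centre of mass about 120 mm up: it topples easily when knocked, rushed or gripped low.
- cylinder_center (a point): The middle of the same cylinder, on its axis, 95 mm above the underside of the foot.
- cylinder_foot (a point): The middle of the underside of the cylinder's foot. It starts on the panel.
- cylinder: The measuring cylinder as a whole, origin at the middle of the underside of its foot, z up along the barrel: six-sided blue foot 60 mm across corners, 13 mm high; clear barrel 32 mm in diameter from 13 to 160 mm; blue collar 42 mm in diameter from 106 to 114 mm; stopper from 160 to 190 mm.
- spill_floor (a point): Middle of the inside floor of the round white plastic spill tray, fixed, on the left part of the worktop. Floor 5 mm above the worktop, about 125 mm in diameter; rim 12 mm high, 136 mm in outer diameter.
- panel_top (a point): Middle of the top face of the viewing panel: a flat white panel in an aluminium frame, fixed, 220 mm (its x axis) by 180 mm (its y axis), its flat top 22 mm above the worktop, with no rim. The stack of trays stands beside it, on its +y or its -y side, parallel to it, with a gap of 8 mm.
- tray_top_center (a point): Middle of the top slide tray, half-way up its thickness. Three equal flat wood-coloured trays, each 132 mm (x axis) by 200 mm (y axis) by 9.5 mm, 0.3 kg, lie flush on one another; their long y axes run along the panel's x axis. The top one's underside is 24 mm, its top 33.5 mm above the worktop. Push it by its long outer side with fingertips 27 to 32 mm above the worktop; travel 164 mm. Friction with the tray below is modest (about 2 N to slide).
- tray_top: The same top tray as a whole; origin at the middle of its underside.
- tray_mid_center (a point): Middle of the middle tray (under the top one), half-way up; it stays where it is.
- tray_low_center (a point): Middle of the lowest tray, half-way up; it lies on a fixed 5 mm rubber mat a little smaller than the trays and stays where it is.
- wash_bottle_center (a point): White wash bottle with a red cap and bent spout, 65 mm in diameter, 193 mm tall, loose, at the back right; the point is on the axis of its body, 73 mm up. Bystander.
- specimen_cup_center (a point): Clear specimen cup with a yellow lid, 58 mm in diameter, 75 mm tall, loose, on the right; point half-way up. Bystander.
- stain_jar_center (a point): Clear stain jar with a black lid, 58 mm in diameter, 97 mm tall, loose, at the back left; point half-way up. Bystander.
There are look-alikes about, which are no part of the job. There is more than one size of the cylinder; the job needs the smaller.

How it is judged:
By the outcome, as a careful person would: the job done as asked, in the order asked, and still so for the second after the job is handed in, with the robot touching nothing.
It also fails if it takes over 58 s, if anything falls off the work surface, if the arm or the gripper's body presses on something with over 40 N, if the wrist force passes 120 N, or if a joint passes its speed limit or range.

## Working session

There is one attempt and no reset: what is moved stays moved. The work goes in short steps, Python scripts to look and compute and a tool call to move; the robot and the scene stay as the last step left them, time stands still between calls to the robot, and variables do not carry over. Pictures are saved under pics/ and viewed, at most 10 in all, crops included, and the job is handed in when it is done.

Besides the shell and the picture viewer there is one more tool, called after ">>>" by a JSON object that holds its "fn" and its "kwargs". step_arm: Moves the arm, as the interface text tells. Its arguments: {"type":"object","properties":{"moves":{"type":"array","items":{"type":"array","items":{"type":"number"}}},"grip_force":{"type":"number"}},"required":["moves"]}

```bash
mkdir -p pics
cat > h.py <<'E'
import numpy as np, cv2
from bench import r
from scipy.spatial.transform import Rotation as Ro
def grab(n):
    f=r.grab_frame(n); R=cv2.Rodrigues(np.array(f['rvec'],float))[0]; f['R']=R; f['t']=np.array(f['tvec'],float).reshape(3); f['C']=-R.T@f['t']; return f
def rays(f,uv):
    uv=np.asarray(uv,float).reshape(-1,1,2)
    d=cv2.undistortPoints(uv,np.array(f['mtx'],float),np.array([f['k1'],0,0,0.])).reshape(-1,2)
    # radial model: drawn = ray*(1+k1 r^2), same as OpenCV
    return np.c_[d,np.ones(len(d))]
def plane(f,uv,z):
    w=rays(f,uv)@f['R']; return f['C']+w*((z-f['C'][2])/w[:,2])[:,None]
def cloud(f):
    h,w=f['depth'].shape; v,u=np.mgrid[:h,:w]
    d=rays(f,np.c_[u.ravel(),v.ravel()])*f['depth'].reshape(-1,1)
    return ((d-f['t'])@f['R']).reshape(h,w,3)
def save(f,n,s=1.5): cv2.imwrite('pics/'+n,cv2.resize(f['image'][:,:,::-1],None,fx=s,fy=s))
def proj(f,P):
    return cv2.projectPoints(np.asarray(P,float).reshape(-1,1,3),np.array(f['rvec'],float),f['t'],np.array(f['mtx'],float),np.array([f['k1'],0,0,0.]))[0].reshape(-1,2)
def tool(p):
    o=r.get_obs(); return Ro.from_rotvec(o['orientation']).inv().apply(np.asarray(p)-o['tcp_pos'])*1000
E
python3 - <<'E'
from h import *
for n in('top','scene'):
    f=grab(n); save(f,n+'1.png'); print(n,f['C'],f['R'][2],f['k1'],(f['depth']==0).mean())
o=r.get_obs(); print(o); print(Ro.from_rotvec(o['orientation']).as_matrix().round(3))
E
```

```text
top [-0.13040411 -0.35930057  1.73719527] [ 0.38420576  0.20762475 -0.89959874] -0.02599850708930529 0.0041351318359375
scene [0.26730757 0.71984157 1.56463457] [ 0.182775   -0.44582374 -0.87626166] 0.04857872118058271 0.0038960774739583335
{'clock': 0.1, 'joints': array([-1.42907876,  0.47773668,  0.0223745 ,  1.55633763, -0.01148791,
        1.10931074, -0.08310599]), 'qvel': array([ 2.71264300e-04, -1.65698979e-03, -7.78921239e-04, -1.99534892e-03,
       -2.99866668e-03, -1.64579116e-05, -3.37596358e-04]), 'tau': array([ 3.86855259e-03, -5.97762001e+01,  1.61331564e+00, -2.81957191e+01,
        1.27644528e-02,  4.95184024e-03,  4.41809175e-05]), 'tcp_pos': array([0.1667803 , 0.65352379, 0.23041698]), 'orientation': array([-3.91398774e-01, -3.11705361e+00,  2.61169617e-03]), 'contact_force': array([-0.20536032, -0.73119175,  0.93357119]), 'moment': array([ 0.0440716 , -0.01915322,  0.0398982 ]), 'gripper_force': 0.0, 'grip_width': 0.08545047374359589}
[[-0.969  0.247 -0.   ]
 [ 0.247  0.969 -0.002]
 [-0.    -0.002 -1.   ]]
```

View pics/top1.png

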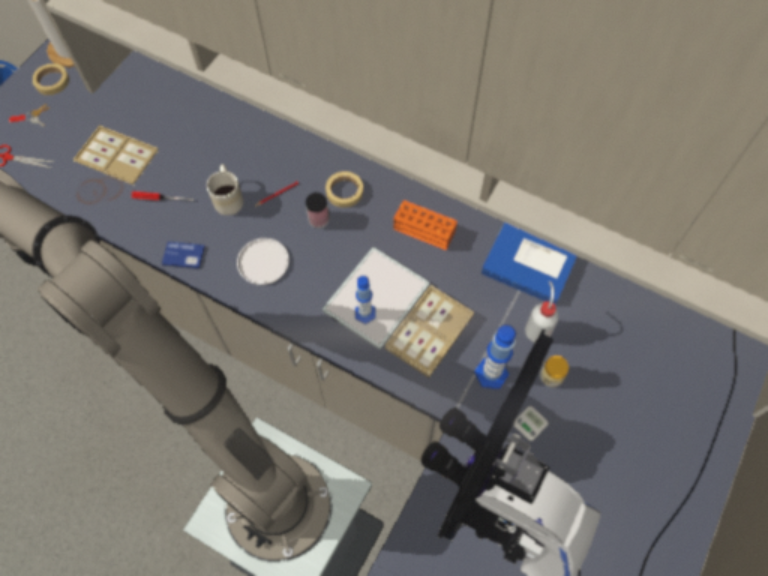

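View pics/scene1.png

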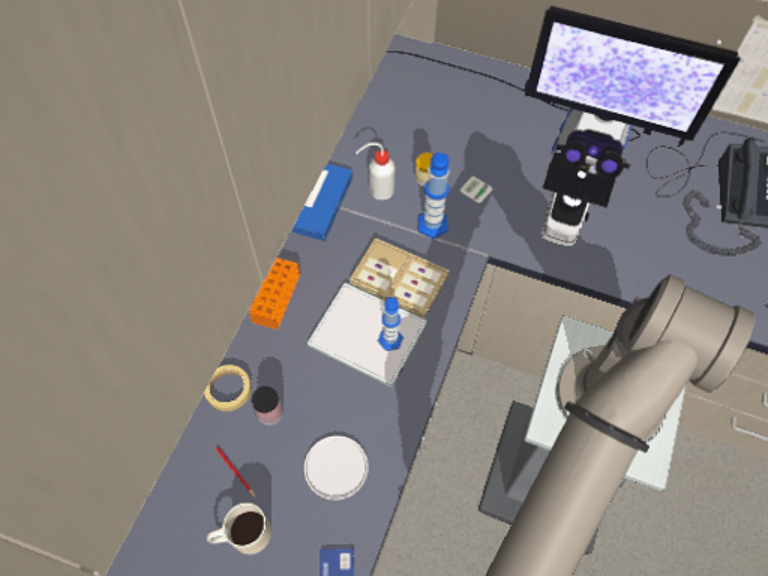

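The top view (768-wide image) shows the panel at (378,297) with the small cylinder at (365,300). The stack is beside it at (430,328), the spill tray at (263,261), the jar at (316,210), the bottle at (543,318) and the cup at (555,370). The tall blue cylinder at (495,355) is the look-alike.

```bash
cat > m.py <<'E'
from h import *
def comp(mask,seed):
    n,l=cv2.connectedComponents(mask.astype(np.uint8)); 
    k=l[seed[1],seed[0]]; 
    if k==0:
        ys,xs=np.nonzero(mask); i=np.argmin((xs-seed[0])**2+(ys-seed[1])**2); k=l[ys[i],xs[i]]
    return l==k
def rect(P):
    (c,s,a)=cv2.minAreaRect((P[:,:2]*1000).astype(np.float32)); return np.round(c,1),np.round(s,1),round(a,2)
def seeds(n):
    return dict(top=dict(panel=(255,175),tray=(275,235),spill=(175,173),foot=(243,212),stop=(242,190),jar=(211,133),cap=(365,206),lid=(371,241)),
     scene=dict(panel=(235,215),tray=(265,180),spill=(224,310),foot=(260,230),stop=(261,203),jar=(177,266),cap=(254,104),lid=(283,108)))[n]
def run(n,f):
    S=seeds(n); hsv=cv2.cvtColor(f['image'],cv2.COLOR_RGB2HSV); h,s,v=[hsv[...,i].astype(int) for i in range(3)]
    X=cloud(f)
    white=(s<40)&(v>150); wood=(h>8)&(h<30)&(s>45)&(v>110); blue=(h>100)&(h<125)&(s>150)
    for nm,m,z in(('panel',white,.022),('spill',white,.012),('tray',wood,.0335)):
        c=comp(m,S[nm]); v_,u_=np.nonzero(c); P=plane(f,np.c_[u_,v_],z); print(n,nm,c.sum(),*rect(P),'z',np.median(X[c][:,2]).round(4))
    for nm in('foot','stop'):
        c=comp(blue,S[nm]); v_,u_=np.nonzero(c); uv=np.array([[u_.mean(),v_.mean()]])
        print(n,nm,c.sum(),'px',uv.round(1),'z=.0285',plane(f,uv,.0285)[0].round(4),'z=.197',plane(f,uv,.197)[0].round(4),'cloud',np.median(X[c],0).round(3))
    for nm,m in(('jar',v<60),('cap',((h<8)|(h>172))&(s>150)),('lid',(h>15)&(h<32)&(s>150))):
        c=comp(m,S[nm]); print(n,nm,c.sum(),np.median(X[c],0).round(3))
E
python3 - <<'E'
from m import *
for n in('top','scene'): run(n,grab(n))
E
```

```text
top panel 2093 [562.4  61.1] [182.9 218.5] 83.9 z 0.0237
top spill 822 [505.6 374. ] [134.7 129.9] 32.61 z 0.0062
top tray 1298 [ 541.1 -102.7] [135.7 208.1] 84.03 z 0.0299
top foot 2 px [[242.5 200. ]] z=.0285 [0.5311 0.0792 0.0285] z=.197 [0.4659 0.036  0.197 ] cloud [0.489 0.051 0.138]
top stop 44 px [[241.5 188.5]] z=.0285 [0.5714 0.1069 0.0285] z=.197 [0.5022 0.0609 0.197 ] cloud [0.497 0.058 0.211]
top jar 134 [0.687 0.311 0.097]
top cap 33 [ 0.674 -0.336  0.146]
top lid 175 [ 0.584 -0.417  0.076]
scene panel 2757 [558.7  63.7] [184.4 222.9] 83.5 z 0.0226
scene spill 1453 [504.4 374.4] [135.1 134.9] 48.82 z 0.0067
scene tray 1302 [541.2 -96.3] [144.5 203.9] 83.75 z 0.0287
scene foot 72 px [[259.7 228.2]] z=.0285 [0.4987 0.071  0.0285] z=.197 [0.4733 0.1422 0.197 ] cloud [0.496 0.075 0.033]
scene stop 77 px [[260.5 203.3]] z=.0285 [ 0.5305 -0.0195  0.0285] z=.197 [0.5016 0.0616 0.197 ] cloud [0.5   0.068 0.208]
scene jar 237 [0.687 0.317 0.097]
scene cap 63 [ 0.677 -0.332  0.145]
scene lid 102 [ 0.593 -0.411  0.075]
```

>>> {"fn": "step_arm", "kwargs": {"moves": [[-15,-15,-20,0,0,0.05,85],[-45,-46,-40,0,0,0.13,85],[-78,-80,-50,0,0,0.22,85],[-112,-115,-50,0,0,0.32,85],[-146,-150,-50,0,0,0.42,85],[-180,-185,-50,0,0,0.52,85],[-212,-220,-50,0,0,0.62,85],[-240,-250,-50,0,0,0.72,85]]}}

```text
clock: 1.0
tcp_pos: [0.3386, 0.3499, 0.2813]
orientation: [-1.472, -2.775, 0.0]
contact_force: [-0.7, 0.4, 0.3]
grip_width: 0.0847
gripper_force: 0.0
```

Run:
```python
from m import *
o=r.get_obs(); print(o['tcp_pos'],o['joints'].round(2),tool([.5,.063,.28]).round(0)); M=Ro.from_rotvec(o['orientation']).as_matrix(); print(np.degrees(np.arctan2(M[1,1],M[0,1])))
# big look-alike
f=grab('scene'); X=cloud(f); hsv=cv2.cvtColor(f['image'],cv2.COLOR_RGB2HSV); b=(hsv[...,0]>100)&(hsv[...,0]<125)&(hsv[...,1]>150)
c=comp(b,(288,150)); print('big foot',np.median(X[c],0),X[c][:,:2].min(0),X[c][:,:2].max(0))
```

```text
[0.33857477 0.34987412 0.28133552] [-1.17  0.11  0.26  1.95 -0.03  1.09 -0.3 ] [-328.  -27.    1.]
34.1188214229818
big foot [ 0.51122669 -0.26480201  0.01481689] [ 0.48015552 -0.31848999] [ 0.55807766 -0.24498906]
```

>>> {"fn": "step_arm", "kwargs": {"moves": [[-40,-3,0,0,0,0.09,85],[-84,-7,0,0,0,0.18,85],[-130,-11,0,0,0,0.28,85],[-176,-15,0,0,0,0.38,85],[-222,-19,0,0,0,0.48,85],[-266,-22,0,0,0,0.58,85],[-304,-25,0,0,0,0.66,85],[-328,-27,0,0,0,0.703,85]]}}

```text
clock: 1.85
tcp_pos: [0.5018, 0.0638, 0.2815]
orientation: [2.337, 2.098, 0.0]
contact_force: [-0.5, 1.1, -0.6]
grip_width: 0.0849
gripper_force: 0.0
```

>>> {"fn": "step_arm", "kwargs": {"moves": [[0,0,0,0,0,0,85],[0,0,0,0,0,0,85]]}}

```text
clock: 2.05
tcp_pos: [0.5007, 0.0669, 0.2811]
orientation: [-2.332, -2.105, 0.0]
contact_force: [0.3, 0.7, -0.0]
grip_width: 0.0849
gripper_force: 0.0
```

Run:
```python
from m import *
o=r.get_obs(); print(o['tcp_pos'],o['joints'].round(2)); M=Ro.from_rotvec(o['orientation']).as_matrix(); print(M.round(3))
f=grab('wrist'); save(f,'w1.png'); print(f['C'],f['R'][2]); print(proj(f,[[.502,.062,.212],[.502,.062,.022]]))
hsv=cv2.cvtColor(f['image'],cv2.COLOR_RGB2HSV); b=(hsv[...,0]>100)&(hsv[...,0]<125)&(hsv[...,1]>150)
X=cloud(f); n,l,s,c=cv2.connectedComponentsWithStats(b.astype(np.uint8))
for i in range(1,n):
    if s[i,4]>100: print(s[i],c[i],np.median(X[l==i],0), 'zmax',np.percentile(X[l==i][:,2],[2,98]), plane(f,c[i],.212))
```

```text
[0.50069276 0.06686969 0.28110785] [-0.79  0.15  0.6   1.92 -0.1   1.09 -0.25]
[[ 0.102  0.995 -0.   ]
 [ 0.995 -0.102  0.   ]
 [-0.    -0.    -1.   ]]
[0.50648651 0.1320483  0.42251713] [-0.0265869  -0.25946037 -0.96538772]
[[258.11206111 210.40928206]
 [256.62615972 169.15733633]]
[238 150  38  43 723] [256.44121715 168.15767635] [0.50345691 0.07510582 0.03326097] zmax [0.02811589 0.13632042] [[0.50406447 0.09601529 0.212     ]]
[ 241  185   34   41 1093] [257.02195791 205.31747484] [0.50154687 0.06556522 0.21001535] zmax [0.18660375 0.2121234 ] [[0.50155591 0.0663205  0.212     ]]
[ 414  254   98   69 3112] [474.70694087 278.05719794] [ 0.85982602 -0.14527941  0.03333409] zmax [0.00270916 0.03595146] [[ 0.68891443 -0.02175142  0.212     ]]
[411 339  30  35 652] [423.1702454  357.54601227] [ 0.76684472 -0.31619453  0.03323717] zmax [0.00361186 0.34714411] [[ 0.64850268 -0.10649064  0.212     ]]
```

View pics/w1.png

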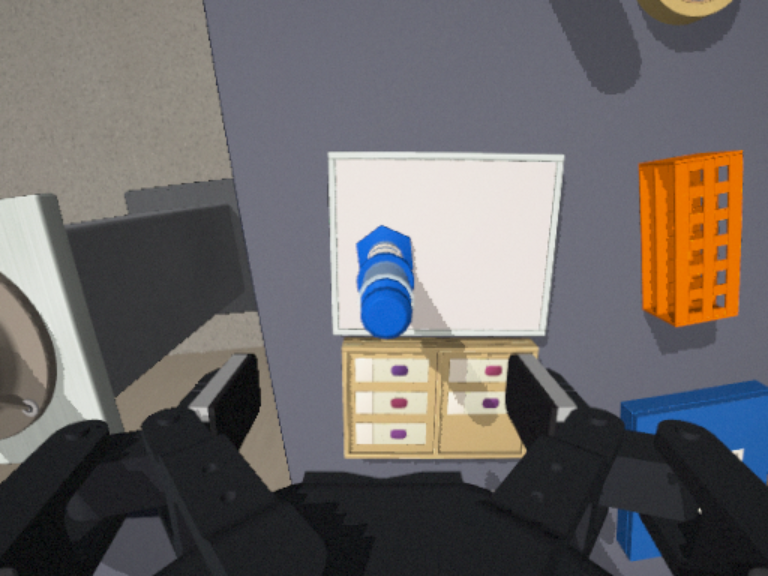

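The wrist view (768-wide) shows the stopper at (386,310), well between the open fingers, with the panel at (440,243) and the stack below it at (440,400). The stopper gives the cylinder axis as about (0.5015, 0.0635). I'll lower to the grip height now.

>>> {"fn": "step_arm", "kwargs": {"moves": [[-3,1,15,0,0,0,85],[-3,1,35,0,0,0,85],[-3,1,55,0,0,0,85],[-3,1,75,0,0,0,85],[-3,1,95,0,0,0,85],[-3,1,115,0,0,0,85],[-3,1,128,0,0,0,85],[-3,1,135,0,0,0,85]]}}

```text
clock: 2.9
tcp_pos: [0.5007, 0.0647, 0.1452]
orientation: [-2.329, -2.107, 0.002]
contact_force: [0.3, 0.1, 0.0]
grip_width: 0.0849
gripper_force: 0.0
```

Run:
```python
from m import *
o=r.get_obs(); print(o['tcp_pos'],o['contact_force'].round(1),tool([.5015,.0635,.146]).round(1))
f=grab('scene'); g=f['image'][170:260,190:330]; cv2.imwrite('pics/s2.png',cv2.resize(g[:,:,::-1],None,fx=5,fy=5))
```

```text
[0.50067205 0.0647141  0.14524781] [0.3 0.1 0. ] [-1.1  0.9 -0.8]
```

View pics/s2.png

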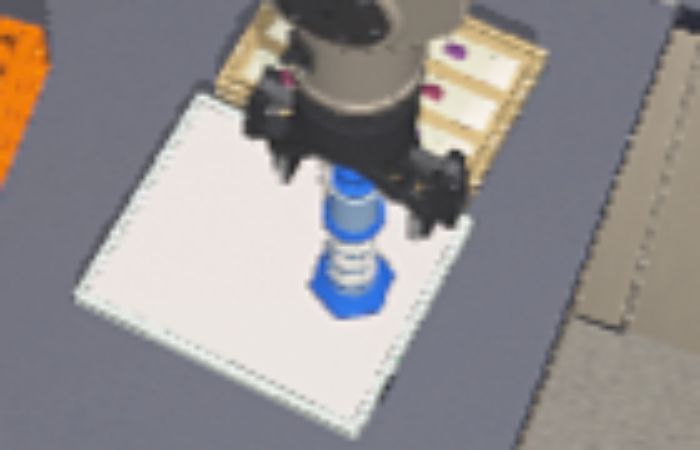

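The open fingers straddle the barrel at about (350,195) in the crop, above the collar. I'll close slowly.

>>> {"fn": "step_arm", "kwargs": {"moves": [[-1,1,-1,0,0,0,70],[-1,1,-1,0,0,0,60],[-1,1,-1,0,0,0,50],[-1,1,-1,0,0,0,44],[-1,1,-1,0,0,0,40],[-1,1,-1,0,0,0,36],[-1,1,-1,0,0,0,33],[-1,1,-1,0,0,0,30]], "grip_force": 45}}

```text
clock: 3.75
tcp_pos: [0.5024, 0.0625, 0.1475]
orientation: [-2.332, -2.105, -0.0]
contact_force: [0.7, 0.3, 4.3]
grip_width: 0.031
gripper_force: 44.2
```

>>> {"fn": "step_arm", "kwargs": {"moves": [[0,0,0,0,0,0,28],[0,0,0,0,0,0,26],[0,0,0,0,0,0,25],[0,0,0,0,0,0,25]]}}

```text
clock: 4.15
tcp_pos: [0.5024, 0.0626, 0.1475]
orientation: [-2.332, -2.105, -0.0]
contact_force: [-2.8, 1.2, 4.7]
grip_width: 0.0311
gripper_force: 44.2
```

>>> {"fn": "step_arm", "kwargs": {"moves": [[0,0,-2,0,0,0,25],[0,0,-6,0,0,0,25],[0,0,-12,0,0,0,25],[0,0,-20,0,0,0,25],[0,0,-29,0,0,0,25],[0,0,-38,0,0,0,25],[0,0,-45,0,0,0,25],[0,0,-50,0,0,0,25]]}}

```text
clock: 4.95
tcp_pos: [0.5027, 0.0626, 0.1982]
orientation: [2.332, 2.105, 0.002]
contact_force: [-0.9, -0.8, -2.2]
grip_width: 0.031
gripper_force: 44.7
```

Run:
```python
from m import *
o=r.get_obs(); print(o['tcp_pos'],o['contact_force'].round(1),o['moment'].round(2),o['grip_width'],tool([.505,.374,.197]).round(1))
f=grab('scene'); g=f['image'][170:270,200:330]; cv2.imwrite('pics/s3.png',cv2.resize(g[:,:,::-1],None,fx=5,fy=5))
```

```text
[0.50266014 0.06258339 0.19823023] [-0.9 -0.8 -2.2] [-0.01 -0.    0.02] 0.030957804598109904 [310.  -29.4   1.4]
```

View pics/s3.png

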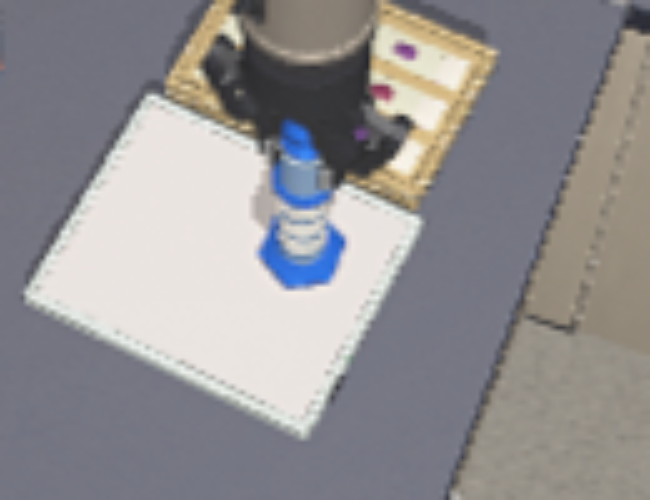

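The cylinder is off the panel and upright, with its foot at (303,255) in the crop. I'll carry it smoothly to the spill tray.

>>> {"fn": "step_arm", "kwargs": {"moves": [[3,0,0,0,0,0,25],[10,-1,0,0,0,0,25],[21,-2,0,0,0,0,25],[36,-3,0,0,0,0,25],[54,-5,0,0,0,0,25],[74,-7,0,0,0,0,25],[95,-9,0,0,0,0,25],[117,-11,0,0,0,0,25]]}}

```text
clock: 5.8
tcp_pos: [0.5029, 0.1823, 0.197]
orientation: [-2.33, -2.106, 0.001]
contact_force: [-0.0, -0.3, -2.8]
grip_width: 0.0313
gripper_force: 44.7
```

>>> {"fn": "step_arm", "kwargs": {"moves": [[22,-2,0,0,0,0,25],[44,-4,0,0,0,0,25],[66,-6,0,0,0,0,25],[88,-8,0,0,0,0,25],[109,-10,0,0,0,0,25],[128,-12,0,0,0,0,25],[145,-14,0,0,0,0,25],[160,-15,0,0,0,0,25]]}}

```text
clock: 6.6
tcp_pos: [0.5044, 0.3424, 0.1971]
orientation: [-2.331, -2.106, 0.0]
contact_force: [0.3, 0.1, -3.2]
grip_width: 0.031
gripper_force: 44.7
```

>>> {"fn": "step_arm", "kwargs": {"moves": [[12,-1,0,0,0,0,25],[21,-2,0,0,0,0,25],[27,-2,0,0,0,0,25],[31,-3,0,0,0,0,25],[33,-3,0,0,0,0,25],[33,-3,0,0,0,0,25],[33,-3,0,0,0,0,25]]}}

```text
clock: 7.3
tcp_pos: [0.5052, 0.3733, 0.1973]
orientation: [2.332, 2.104, -0.0]
contact_force: [-0.4, -1.4, -2.8]
grip_width: 0.031
gripper_force: 44.7
```

Run:
```python
from m import *
o=r.get_obs(); print(o['tcp_pos'],o['contact_force'].round(1),o['grip_width'],tool([.505,.374,.1302]).round(1))
f=grab('scene'); g=f['image'][250:350,160:290]; cv2.imwrite('pics/s4.png',cv2.resize(g[:,:,::-1],None,fx=5,fy=5))
```

```text
[0.5052449  0.37327051 0.19732688] [-0.4 -1.4 -2.8] 0.031049131974665235 [ 0.7 -0.3 67.1]
```

View pics/s4.png

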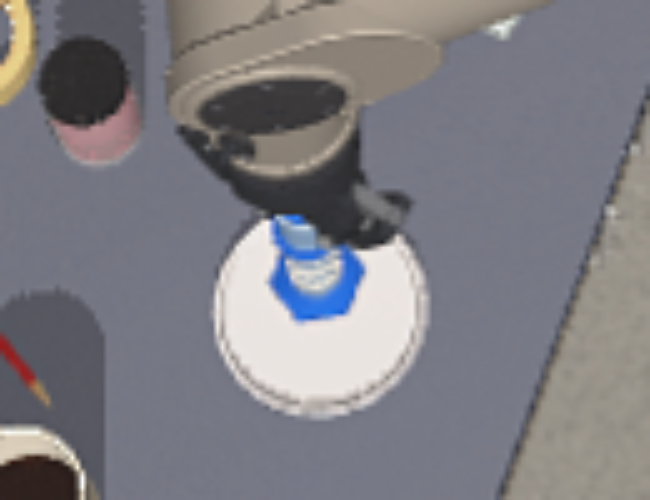

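The cylinder hangs upright over the tray, with its foot at (318,285) and the tray centre at (322,312) in the crop. The offset between them is parallax from the foot's height. I'll lower it.

>>> {"fn": "step_arm", "kwargs": {"moves": [[0,0,5,0,0,0,25],[0,0,14,0,0,0,25],[0,0,25,0,0,0,25],[0,0,36,0,0,0,25],[0,0,46,0,0,0,25],[0,0,54,0,0,0,25],[0,0,60,0,0,0,25],[0,0,63,0,0,0,25]]}}

```text
clock: 8.15
tcp_pos: [0.5049, 0.3737, 0.1335]
orientation: [2.332, 2.105, -0.001]
contact_force: [0.1, -0.1, -1.9]
grip_width: 0.0309
gripper_force: 44.7
```

>>> {"fn": "step_arm", "kwargs": {"moves": [[0,0,1,0,0,0,25],[0,0,2,0,0,0,25],[0,0,3,0,0,0,25],[0,0,3,0,0,0,25]]}}

```text
clock: 8.55
tcp_pos: [0.5052, 0.3739, 0.1315]
orientation: [-2.332, -2.105, -0.001]
contact_force: [-1.1, -0.1, -2.7]
grip_width: 0.0309
gripper_force: 44.7
```

>>> {"fn": "step_arm", "kwargs": {"moves": [[0,0,0.5,0,0,0,25],[0,0,1,0,0,0,25],[0,0,1,0,0,0,25]]}}

```text
clock: 8.85
tcp_pos: [0.5052, 0.374, 0.1306]
orientation: [-2.332, -2.105, -0.001]
contact_force: [-0.4, 0.1, -1.7]
grip_width: 0.0312
gripper_force: 45.0
```

>>> {"fn": "step_arm", "kwargs": {"moves": [[0,0,0.5,0,0,0,25],[0,0,1,0,0,0,25],[0,0,1,0,0,0,25]]}}

```text
clock: 9.15
tcp_pos: [0.5054, 0.3742, 0.1305]
orientation: [-2.331, -2.105, -0.002]
contact_force: [-1.8, -0.4, 7.4]
grip_width: 0.0306
gripper_force: 45.7
```

>>> {"fn": "step_arm", "kwargs": {"moves": [[0,0,-0.5,0,0,0,29],[0,0,-0.5,0,0,0,31],[0,0,-0.5,0,0,0,33],[0,0,-0.5,0,0,0,36],[0,0,-0.5,0,0,0,42],[0,0,-0.5,0,0,0,52],[0,0,-0.5,0,0,0,65],[0,0,-0.5,0,0,0,85]], "grip_force": 20}}

```text
clock: 9.95
tcp_pos: [0.5051, 0.3739, 0.1298]
orientation: [2.332, 2.105, 0.0]
contact_force: [-0.4, 0.8, -1.0]
grip_width: 0.0776
gripper_force: 0.0
```

>>> {"fn": "step_arm", "kwargs": {"moves": [[0,0,0,0,0,0,85],[0,0,0,0,0,0,85],[0,0,0,0,0,0,85],[0,0,0,0,0,0,85]]}}

```text
clock: 10.35
tcp_pos: [0.5051, 0.3738, 0.1298]
orientation: [-2.332, -2.105, -0.0]
contact_force: [0.7, 0.1, 0.5]
grip_width: 0.0848
gripper_force: 0.0
```

Run:
```python
from m import *
o=r.get_obs(); print(o['tcp_pos'],o['contact_force'].round(1),o['grip_width'])
f=grab('scene'); X=cloud(f); hsv=cv2.cvtColor(f['image'],cv2.COLOR_RGB2HSV); b=(hsv[...,0]>100)&(hsv[...,0]<125)&(hsv[...,1]>150)
c=comp(b,(223,305)); vv,uu=np.nonzero(c); print('foot',c.sum(),np.median(X[c],0),plane(f,[uu.mean(),vv.mean()],.0115))
```

```text
[0.50511581 0.37383802 0.12981377] [0.7 0.1 0.5] 0.08484459659876878
foot 128 [0.49621434 0.3856474  0.01714367] [[0.50339661 0.37586266 0.0115    ]]
```

Placed and standing. I'll rise straight up, then travel back over the panel for a closer look at the panel and stack.

>>> {"fn": "step_arm", "kwargs": {"moves": [[0,0,-8,0,0,0,85],[0,0,-22,0,0,0,85],[0,0,-40,0,0,0,85],[0,0,-62,0,0,0,85],[0,0,-86,0,0,0,85],[0,0,-112,0,0,0,85],[0,0,-135,0,0,0,85],[0,0,-150,0,0,0,85]]}}

```text
clock: 11.2
tcp_pos: [0.5059, 0.3741, 0.2831]
orientation: [-2.332, -2.105, -0.006]
contact_force: [-0.9, 1.1, 0.0]
grip_width: 0.085
gripper_force: 0.0
```

>>> {"fn": "step_arm", "kwargs": {"moves": [[-15,4,-5,0,0,0,85],[-45,9,-10,0,0,0,85],[-85,15,-10,0,0,0,85],[-130,21,-10,0,0,0,85],[-175,27,-10,0,0,0,85],[-220,33,-10,0,0,0,85],[-265,39,-10,0,0,0,85],[-310,45,-10,0,0,0,85]]}}

```text
clock: 12.0
tcp_pos: [0.5171, 0.0577, 0.2892]
orientation: [-2.332, -2.104, 0.002]
contact_force: [1.9, 0.8, 0.2]
grip_width: 0.0847
gripper_force: 0.0
```

>>> {"fn": "step_arm", "kwargs": {"moves": [[-20,4,0,0,0,0,85],[-35,8,0,0,0,0,85],[-45,10,0,0,0,0,85],[-45,10,0,0,0,0,85],[-45,10,0,0,0,0,85]]}}

```text
clock: 12.5
tcp_pos: [0.5233, 0.0155, 0.2894]
orientation: [-2.331, -2.105, 0.001]
contact_force: [0.2, 0.4, 0.5]
grip_width: 0.085
gripper_force: 0.0
```

Run:
```python
from m import *
o=r.get_obs(); print(o['tcp_pos'],o['joints'].round(2)); 
f=grab('wrist'); save(f,'w2.png'); X=cloud(f)
np.savez('w2.npz',image=f['image'],X=X)
hsv=cv2.cvtColor(f['image'],cv2.COLOR_RGB2HSV); h,s,v=[hsv[...,i].astype(int) for i in range(3)]
pp=proj(f,[[.561,.063,.022],[.542,-.1,.0335]]).astype(int); print(pp)
for nm,m,p,z in(('panel',(s<40)&(v>150),pp[0],.022),('tray',(h>8)&(h<30)&(s>45)&(v>110),pp[1],.0335)):
    c=comp(m,tuple(p)); vv,uu=np.nonzero(c); print(nm,c.sum(),*rect(plane(f,np.c_[uu,vv],z)),np.median(X[c],0))
# big cylinder slices from scene & top depth
for n in('scene','top'):
    g=grab(n); Y=cloud(g).reshape(-1,3); Y=Y[(abs(Y[:,0]-.515)<.1)&(Y[:,1]<-.19)&(Y[:,1]>-.36)]
    for a,b in((.005,.02),(.03,.09),(.09,.14),(.14,.19),(.19,.24),(.24,.3)):
        q=Y[(Y[:,2]>a)&(Y[:,2]<b)]
        if len(q)>4: print(n,a,len(q),np.percentile(q,[3,97],axis=0)[:,:2].round(3).tolist())
```

```text
[0.5233067  0.0154897  0.28944564] [-0.73  0.19  0.67  1.88 -0.13  1.12 -0.11]
[[278 129]
 [274 238]]
panel 19170 [558.2  61.8] [178.6 220.1] 84.21 [0.55773959 0.06828105 0.02078441]
tray 6994 [541.2 -98.5] [138.2 200.1] 83.95 [ 0.5474359  -0.10542234  0.02629134]
scene 0.005 280 [[0.423, -0.351], [0.571, -0.201]]
scene 0.03 110 [[0.499, -0.279], [0.538, -0.258]]
scene 0.09 98 [[0.499, -0.283], [0.541, -0.257]]
scene 0.14 99 [[0.493, -0.288], [0.532, -0.254]]
top 0.005 497 [[0.42, -0.335], [0.607, -0.194]]
top 0.03 78 [[0.498, -0.308], [0.519, -0.266]]
top 0.09 61 [[0.499, -0.307], [0.515, -0.266]]
top 0.14 109 [[0.494, -0.312], [0.531, -0.259]]
top 0.19 112 [[0.499, -0.308], [0.53, -0.263]]
top 0.24 146 [[0.503, -0.303], [0.538, -0.268]]
```

View pics/w2.png

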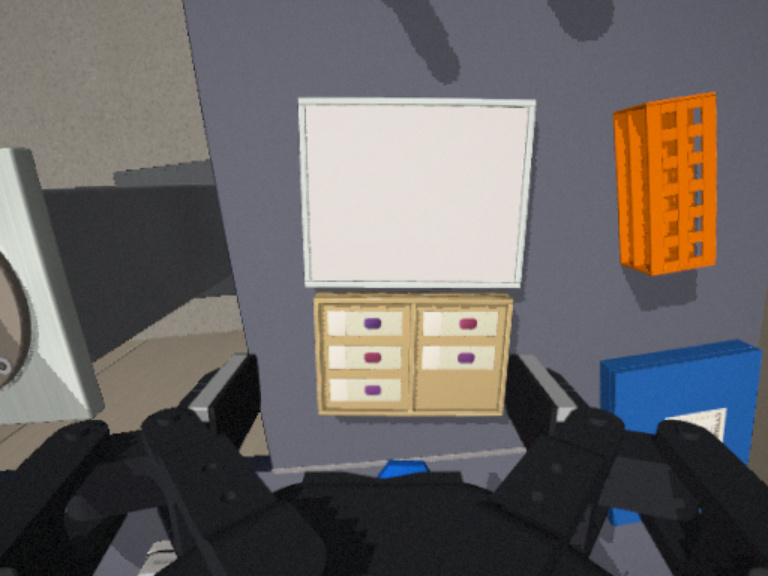

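The wrist view (768-wide) shows the bare panel at (417,192) and the stack at (415,355). The tall look-alike's foot is just behind the stack at (405,468). The stack measures 164 mm from the panel centre along the panel's y axis, as specified. Next I'll move behind the outer side, staying high.

>>> {"fn": "step_arm", "kwargs": {"moves": [[-12,2,0,0,0,0,85],[-36,5,0,0,0,0,85],[-70,10,0,0,0,0,85],[-106,16,0,0,0,0,85],[-142,21,0,0,0,0,85],[-172,26,0,0,0,0,85],[-192,29,0,0,0,0,85],[-200,30,0,0,0,0,85]]}}

```text
clock: 13.45
tcp_pos: [0.5325, -0.19, 0.2899]
orientation: [2.335, 2.101, -0.001]
contact_force: [-0.6, 0.7, -0.4]
grip_width: 0.0852
gripper_force: 0.0
```

>>> {"fn": "step_arm", "kwargs": {"moves": [[0,0,20,0,0,0,85],[0,0,50,0,0,0,85],[0,0,80,0,0,0,85],[0,0,100,0,0,0,85],[0,0,105,0,0,0,85],[0,0,105,0,0,0,85]]}}

```text
clock: 14.05
tcp_pos: [0.5329, -0.1864, 0.1844]
orientation: [-2.33, -2.106, 0.001]
contact_force: [0.5, -0.5, -0.2]
grip_width: 0.0851
gripper_force: 0.0
```

Run:
```python
from m import *
o=r.get_obs(); print(o['tcp_pos'],o['joints'].round(2),o['contact_force'].round(1),tool([.533,-.1865,.1]).round(1))
a=grab('scene'); b=grab('top')
A=cv2.resize(a['image'][70:200,200:360],(400,325)); B=cv2.resize(b['image'][140:290,230:400],(400,353))[:325]
cv2.imwrite('pics/ab.png',np.hstack([A,B])[:,:,::-1])
```

```text
[ 0.5329444  -0.1863773   0.18443693] [-0.32  0.42  0.7   1.91 -0.33  0.94  0.44] [ 0.5 -0.5 -0.2] [-0.1  0.2 84.4]
```

View pics/ab.png

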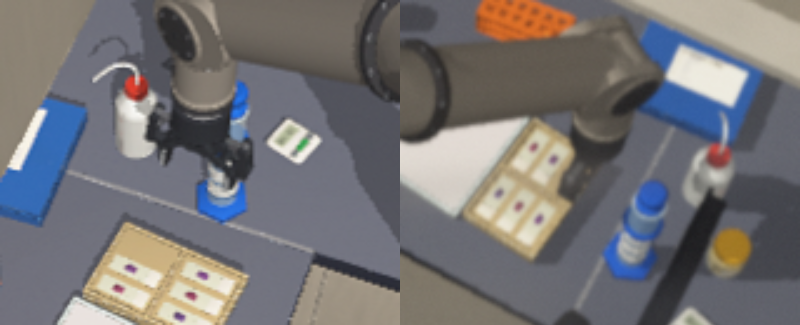

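The gripper stands between the stack and the tall cylinder, with a visible gap to the cylinder in both views: (220,180) on the left and (600,215) on the right. The forearm passes clear on the other side. Next I'll check the fingertip height from the saved wrist depth.

Run:
```python
import numpy as np
X=np.load('w2.npz')['X']
for u0,u1 in((120,178),(335,390)):
    P=X[230:290,u0:u1].reshape(-1,3); P=P[(P[:,2]>.2)&(P[:,2]<.36)]; print(len(P),np.percentile(P[:,2],[1,5,20]),'rel',np.percentile(P[:,2],1)-.2894, P[P[:,2]<np.percentile(P[:,2],5)].mean(0)-[.5233,.0155,.2894], P[:,1].max()-.0155)
```

```text
2252 [0.30229696 0.30569853 0.31347919] rel 0.012896958284615123 [-0.04342419  0.00515365  0.01435295] 0.019874210150632024
2228 [0.30252629 0.30578905 0.31380283] rel 0.013126293724247895 [ 0.0420942  -0.00323837  0.01431832] 0.01359949734410575
```

>>> {"fn": "step_arm", "kwargs": {"moves": [[0,0,15,0,0,0,85],[0,0,40,0,0,0,85],[0,0,70,0,0,0,85],[0,0,100,0,0,0,85],[0,0,125,0,0,0,85],[0,0,142,0,0,0,85],[0,0,149,0,0,0,85],[0,0,149,0,0,0,85]]}}

```text
clock: 14.95
tcp_pos: [0.5328, -0.1869, 0.0351]
orientation: [-2.331, -2.105, 0.001]
contact_force: [-0.5, -0.9, -0.5]
grip_width: 0.0855
gripper_force: 0.0
```

>>> {"fn": "step_arm", "kwargs": {"moves": [[0,0,5,0,0,0,85],[0,0,12,0,0,0,85],[0,0,18,0,0,0,85],[0,0,20,0,0,0,85],[0,0,20,0,0,0,85],[0,0,20,0,0,0,85]]}}

```text
clock: 15.55
tcp_pos: [0.5332, -0.187, 0.0159]
orientation: [2.332, 2.105, 0.0]
contact_force: [-0.1, 0.2, -0.1]
grip_width: 0.0851
gripper_force: 0.0
```

>>> {"fn": "step_arm", "kwargs": {"moves": [[2,0,0,0,0,0,85],[4,0,0,0,0,0,85],[6,0,0,0,0,0,85],[8,0,0,0,0,0,85],[10,0,0,0,0,0,85],[12,0,0,0,0,0,85],[14,0,0,0,0,0,85],[16,0,0,0,0,0,85]]}}

```text
clock: 16.35
tcp_pos: [0.5348, -0.1711, 0.0158]
orientation: [2.332, 2.105, -0.0]
contact_force: [0.8, -1.5, 0.6]
grip_width: 0.0851
gripper_force: 0.8
```

```bash
cat >> m.py <<'E'
def look():
    o=r.get_obs(); print(o['tcp_pos'],o['contact_force'].round(1)); f=grab('wrist'); hsv=cv2.cvtColor(f['image'],cv2.COLOR_RGB2HSV); h,s,v=[hsv[...,i].astype(int) for i in range(3)]
    X=cloud(f); m=(h>8)&(h<30)&(s>45)&(v>90)&(X[...,2]<.05); return f,X,m
E
python3 - <<'E'
from m import *
f,X,m=look(); save(f,'w3.png',1.2)
P=X[m]; print(len(P),P.min(0),P.max(0))
E
```

```text
[ 0.53475254 -0.17110921  0.01583679] [ 0.8 -1.5  0.6]
63848 [ 0.13466622 -0.28187591 -0.19670862] [ 0.67234437 -0.02860397  0.03592542]
```

View pics/w3.png

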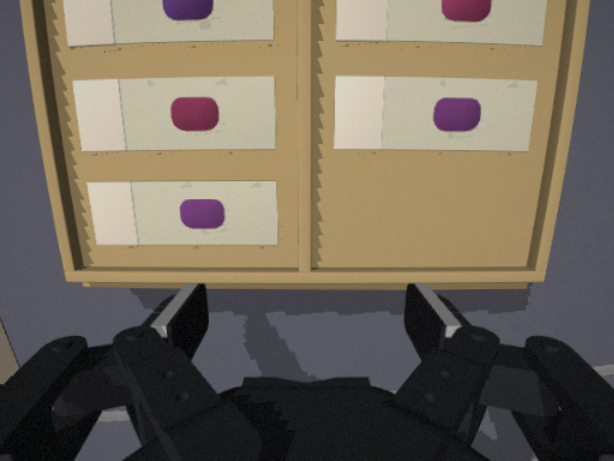

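The top tray's outer rim runs along row 275 in this view and both fingertips touch it, at (195,290) and (415,290). The middle tray shows behind the rim, so the top tray alone is sliding. I'll keep pushing.

>>> {"fn": "step_arm", "kwargs": {"moves": [[3,0,0.5,0,0,0,85],[8,0,1,0,0,0,85],[15,0,1,0,0,0,85],[23,0,1,0,0,0,85],[31,0,1,0,0,0,85],[39,0,1,0,0,0,85],[47,0,1,0,0,0,85],[55,0,1,0,0,0,85]]}}

```text
clock: 17.2
tcp_pos: [0.5404, -0.1155, 0.0148]
orientation: [-2.331, -2.106, -0.0]
contact_force: [-0.8, -3.3, 1.5]
grip_width: 0.0856
gripper_force: 1.2
```

>>> {"fn": "step_arm", "kwargs": {"moves": [[8,0,0,0,0,0,85],[16,0,0,0,0,0,85],[24,0,0,0,0,0,85],[32,0,0,0,0,0,85],[40,0,0,0,0,0,85],[47,0,0,0,0,0,85],[53,0,0,0,0,0,85],[57,0,0,0,0,0,85]]}}

```text
clock: 18.0
tcp_pos: [0.5461, -0.0587, 0.0147]
orientation: [-2.331, -2.106, 0.0]
contact_force: [-0.5, -0.9, -1.0]
grip_width: 0.0852
gripper_force: 0.5
```

```bash
cat > k.py <<'E'
from m import *
o=r.get_obs(); print(o['tcp_pos'],o['contact_force'].round(1))
def lines(f,X,zt):
    # outer rim (toward fingers) edge of the top tray: largest-row wood px at tray height, per column
    hsv=cv2.cvtColor(f['image'],cv2.COLOR_RGB2HSV); h,s,v=[hsv[...,i].astype(int) for i in range(3)]
    m=(h>8)&(h<30)&(s>45)&(v>90)&(abs(X[...,2]-zt)<.004)
    uv=[(u,np.nonzero(m[:,u])[0].max()) for u in range(60,450) if m[:,u].sum()>20]
    P=plane(f,uv,zt); P=P[abs(P[:,0]-.545)<.08]
    k=P[:,1]>np.percentile(P[:,1],2)-1
    for _ in range(4):
        c=np.polyfit(P[k,0],P[k,1],1); e=P[:,1]-np.polyval(c,P[:,0]); k=abs(e)<max(.0015,2*np.median(abs(e)))
    print('edge: y at x=.55',np.polyval(c,.55).round(4),'deg',np.degrees(np.arctan(c[0])).round(2),k.sum())
E
python3 - <<'E'
from k import *
f=grab('wrist'); lines(f,cloud(f),.0335)
for n in('top','scene'):
    f=grab(n); hsv=cv2.cvtColor(f['image'],cv2.COLOR_RGB2HSV); h,s,v=[hsv[...,i].astype(int) for i in range(3)]
E
```

```text
[ 0.54613277 -0.05873254  0.01466538] [-0.5 -0.9 -1. ]
edge: y at x=.55 -0.0478 deg -5.76 13
```

>>> {"fn": "step_arm", "kwargs": {"moves": [[4,0,0,0,0,0,85],[9,0,0,0,0,0,85],[15,0,0,0,0,0,85],[21,0,0,0,0,0,85],[27,0,0,0,0,0,85],[32,0,0,0,0,0,85],[36,0,0,0,0,0,85],[38,0,0,0,0,0,85]]}}

```text
clock: 18.95
tcp_pos: [0.5501, -0.0212, 0.0148]
orientation: [-2.331, -2.106, -0.0]
contact_force: [-1.7, -1.2, -0.3]
grip_width: 0.0852
gripper_force: 0.7
```

Run:
```python
from k import *
f=grab('wrist'); lines(f,cloud(f),.0315)
from k import comp
f=grab('top'); hsv=cv2.cvtColor(f['image'],cv2.COLOR_RGB2HSV); h,s,v=[hsv[...,i].astype(int) for i in range(3)]
```

```text
[ 0.55011379 -0.02119922  0.0147861 ] [-1.7 -1.2 -0.3]
edge: y at x=.55 -0.0098 deg -5.77 12
```

>>> {"fn": "step_arm", "kwargs": {"moves": [[1,0,0,0,0,0,85],[2.5,0,0,0,0,0,85],[4,0,0,0,0,0,85],[5,0,0,0,0,0,85],[5.5,0,0,0,0,0,85],[5.5,0,0,0,0,0,85]]}}

```text
clock: 19.65
tcp_pos: [0.5507, -0.0163, 0.0148]
orientation: [-2.332, -2.105, -0.0]
contact_force: [-0.6, -1.8, -0.3]
grip_width: 0.0851
gripper_force: 0.6
```

>>> {"fn": "step_arm", "kwargs": {"moves": [[-4,0,0,0,0,0,85],[-12,0,0,0,0,0,85],[-20,0,-5,0,0,0,85],[-24,0,-25,0,0,0,85],[-26,0,-60,0,0,0,85],[-28,0,-100,0,0,0,85],[-30,0,-140,0,0,0,85],[-30,0,-180,0,0,0,85]]}}

```text
clock: 20.45
tcp_pos: [0.547, -0.0476, 0.1967]
orientation: [2.334, 2.103, -0.0]
contact_force: [0.5, -0.8, 0.3]
grip_width: 0.0848
gripper_force: 0.0
```

>>> {"fn": "step_arm", "kwargs": {"moves": [[0,0,-40,0,0,0,85],[0,0,-75,0,0,0,85],[0,0,-90,0,0,0,85],[0,0,-90,0,0,0,85],[0,0,-90,0,0,0,85]]}}

```text
clock: 20.95
tcp_pos: [0.5471, -0.0465, 0.2845]
orientation: [-2.332, -2.104, -0.0]
contact_force: [0.0, -0.1, -0.8]
grip_width: 0.0851
gripper_force: 0.0
```

Run:
```python
from m import *
o=r.get_obs(); print(o['tcp_pos'],o['contact_force'].round(1))
f=grab('wrist'); save(f,'w5.png'); X=cloud(f)
hsv=cv2.cvtColor(f['image'],cv2.COLOR_RGB2HSV); h,s,v=[hsv[...,i].astype(int) for i in range(3)]
pp=proj(f,[[.559,.062,.0315],[.559,.062,.022]]).astype(int); print(pp)
C=np.array([.559,.062]); 
wood=(h>8)&(h<30)&(s>45)&(v>90)&(abs(X[...,2]-.0305)<.005)&(np.hypot(X[...,0]-.559,X[...,1]-.062)<.135)
c=comp(wood,tuple(pp[0])); c=c&(X[...,2]>.029); vv,uu=np.nonzero(c); print('tray',c.sum(),*rect(plane(f,np.c_[uu,vv],.0315)),np.percentile(X[c][:,2],[5,50,95]).round(4))
hull=c
w=(s<40)&(v>120)&(abs(X[...,2]-.022)<.006)&(abs(X[...,0]-.559)<.13)&(X[...,1]>-.05)&(X[...,1]<.17)
vv,uu=np.nonzero(w); P=plane(f,np.c_[uu,vv],.022); print('panel',w.sum(),*rect(P))
```

```text
[ 0.54706212 -0.04654924  0.2844532 ] [ 0.  -0.1 -0.8]
[[256  86]
 [256  87]]
tray 2139 [557.   60.1] [130.3 199.8] 84.16 [0.0292 0.0303 0.0317]
panel 11213 [557.   46.3] [208.5 219.8] 84.16
```

View pics/w5.png

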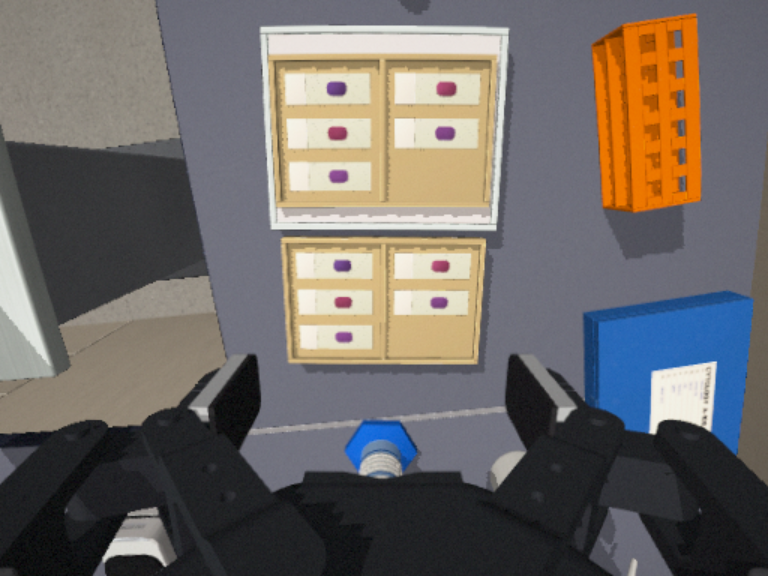

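The tray lies flat on the panel at (383,130) and the middle tray is undisturbed at (385,300). The white margins look about even: rows 35–57 above and 205–222 below. One more check of the panel rectangle, without the cards lying on the middle tray.

Run:
```python
from m import *
f=grab('wrist'); X=cloud(f); hsv=cv2.cvtColor(f['image'],cv2.COLOR_RGB2HSV); h,s,v=[hsv[...,i].astype(int) for i in range(3)]
a=np.radians(84.1); ey=np.array([np.cos(a),np.sin(a)]); ex=np.array([ey[1],-ey[0]]); C=np.array([.559,.062])
vg,ug=np.mgrid[:384,:512]
def uvw(z): P=plane(f,np.c_[ug.ravel(),vg.ravel()],z)[:,:2]-C; return (P@ex).reshape(384,512)*1e3,(P@ey).reshape(384,512)*1e3
wood=(h>8)&(h<30)&(s>45)&(v>80); white=(s<45)&(v>110)
for nm,m,z,lim in(('panel',white,.022,(130,98)),('tray',wood,.0315,(106,75))):
    x,y=uvw(z); k=m&(abs(x)<lim[0])&(abs(y)<lim[1])
    cols=(abs(x)<60); 
    hi=[y[:,u][k[:,u]].max() for u in range(512) if k[:,u].sum()>8 and abs(x[80,u])<60]; lo=[y[:,u][k[:,u]].min() for u in range(512) if k[:,u].sum()>8 and abs(x[80,u])<60]
    rows=[v_ for v_ in range(384) if k[v_].sum()>20 and abs(np.median(y[v_][k[v_]]))<(50)]
    l=[x[v_][k[v_]].min() for v_ in rows]; g=[x[v_][k[v_]].max() for v_ in rows]
    print(nm,'y',np.median(lo),np.median(hi),'mid',(np.median(lo)+np.median(hi))/2,'x',np.median(l),np.median(g),'mid',(np.median(l)+np.median(g))/2)
```

```text
panel y -90.46082863331853 97.4699515495206 mid 3.504561458101037 x -129.2898030908801 129.35802403692793 mid 0.03411047302391523
tray y -67.21806127834358 63.29367670198702 mid -1.962192288178283 x -100.97901139256187 97.28980423709996 mid -1.8446035777309575
```

The tray is within about 1–2 mm of centre and square to within about 0.1°. I'll do a final check of the cylinder and bystanders, then hand in.

Run:
```python
from m import *
f=grab('scene'); X=cloud(f); hsv=cv2.cvtColor(f['image'],cv2.COLOR_RGB2HSV); h,s,v=[hsv[...,i].astype(int) for i in range(3)]
k=(h>100)&(h<125)&(s>150)&(np.hypot(X[...,0]-.505,X[...,1]-.374)<.06); Z=X[k]
t=np.median(Z[Z[:,2]>.165],0); b=np.median(Z[Z[:,2]<.03],0); print('cyl top',t,'foot',b,Z[:,2].max())
for nm,m in(('jar',v<60),('cap',((h<8)|(h>172))&(s>150)),('lid',(h>15)&(h<32)&(s>150))): print(nm,np.median(X[comp(m,seeds('scene')[nm])],0).round(3))
if Z[:,2].max()>.18: print(r.hand_in())
```

```text
cyl top [0.50261172 0.37588097 0.19420009] foot [0.49488342 0.38533362 0.0158793 ] 0.2022798005290857
jar [0.687 0.318 0.097]
cap [0.708 0.455 0.007]
lid [ 0.586 -0.392  0.076]
the job is handed in; nothing more can be done
None
```

I handed the job in: the cylinder stands upright in the spill tray, and the top slide tray lies flat and square on the panel, about 1–2 mm off centre. The stain jar reads unmoved. The arm probably blocked the last scene check of the wash bottle and specimen cup, so those two are unconfirmed, though the arm never went close to either.

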